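# Fit the water filter cartridge

## Robot

A 6-joint arm with a two-finger parallel gripper is mounted at the origin on a cart in front of the work surface, level with it; the furniture and walls round the work are solid. World frame = base frame: x ahead of the robot, y to its left, z up, the work surface at z = 0. Lengths are in m, angles in rad, forces in N, time in s.
With the tool pointing down it reaches from about 0.35 to 0.85 m from the base axis. Payload 8.1 kg.
Tool frame: the origin (TCP) lies at the very end of the fingers, on their centre line; the grasp point (between the pads) lies 19 mm behind it; z points along the fingers, y is the direction in which the jaws open and shut (so a half turn about z gives the same grasp; the last joint's range is limited). The gripper opens to 93 mm and grips with 3 to 60 N. Pads are 15 mm wide; open, the fingers measure 128 mm over their backs; the gripper's body (75 mm by 188 mm) begins 65 mm behind the grasp point.
Start: joints at [-1.416, 0.13, 1.488, -0, 1.523, -0.085], TCP at [0.143, -0.583, 0.219] pointing down, gripper open.
Joint ranges: [-2.96, 2.96], [-0.89, 2.26], [0.02, 2.5], [-1.34, 4.48], [0, 2.73], [-2.66, 2.66]. Speed limits (rad/s): [2.39, 2.39, 2.79, 3.14, 3.14, 3.14].

## Interface

Orientations are given as a rotation vector (axis times angle).
In Python, from plant import robot gives the robot as it stands.
- The arm moves only by the shell command python3 -m inch 'ROWS' [FORCE]. ROWS is JSON, a list that holds one entry, the list of rows, each a list of 7 numbers: the shift along the tool's x, y, z in cm, then the turn, a rotation vector about the tool's x, y, z in degrees, then the gripper command: -1 is fully open, 1 is shut, values between are in proportion. A call has 1 to 5 rows; each row shifts and turns the commanded pose from where the row before left it, along the tool's axes as they then stand; what a row does not reach is not made up. A row lasts 1/10 s, in which the tool goes at most 50 mm and 8.59 degrees, less where a joint would pass 70% of its speed; a pose out of reach is approached as far as the arm can. A call with a gripper value outside its range is refused whole. The fingers move at their own pace and stop on an object; FORCE is the grip in N (left out, the last holds). Time passes only in rows, so rows that do not move let the fingers close. It gives the time, the measured TCP pose, the force and the opening at its end, in the units of the state.
- robot.read_state(): the state, without advancing time (a new reading comes with each control period).
- robot.read_camera(name): name is "scene" or "side" or "wrist"; returns a dict with "image" (420x560x3 uint8, blue, green, red), "K" (3x3 intrinsics, pixels), "R" (3x3) and "t" (3): a world point X has camera coordinates R X + t; the wrist camera has in their place "tool_from_camera" (4x4, takes a point from camera to tool coordinates, whose origin is the TCP and whose axes are the flange's). Camera axes: x right, y down, z forward; pixel columns grow to the right and rows downward; lengths in m; the calibration is good to about 2 mm. A picture is of the moment at which its call begins: read the wrist's pose just before it. There is no depth.
- robot.close_job(): hands the job in, once; it reports no verdict.
The state is a dict: "t": time; "q": joint angles; "dq": joint speeds; "joint_torque": joint torques, N m; "tool_pos": TCP position; "orientation": TCP orientation; "force": force on the tool from outside, world axes, zero at the start; "wrist_torque": the same for the moment, N m; "opening": finger opening in m.
Only numpy, scipy, OpenCV 4.12 (cv2) and the standard library are available. Lean on these libraries where they do the work, as an engineer would, in place of code of your own. Each camera call takes 0.05 s, during which the arm holds its last target. There are 200 camera calls.

## Task

Fit the loose filter cartridge into the worktop water filter: find with a light touch where its two lugs drop through the slots of the socket's lock ring, push it in gently against the spring, twist it clockwise to the stop and let go so that it springs up and stays locked. Never force it, and leave the cups and the bowl where they stand.

Things in the scene. Friction and masses are not known exactly. Their poses are not given: they have to be found in the camera images.
- cartridge: Loose filter cartridge, 96 mm tall, 0.22 kg, upright. Origin: centre of its underside, z up its axis. White nose (radius 16 mm, widening to 24 mm at 13 mm up), barrel radius 24 mm. Two blue lugs along its +x and -x, 10 mm wide, out to radius 31 mm, 24 to 30 mm above the origin. Blue cap radius 29 mm, 46 to 54 mm up. Half a turn gives the same fit.
- cartridge_grip (a point): Middle of the cartridge's blue bar grip, 80 mm above its origin, on its axis. The bar runs along the cartridge's x, in line with the lugs: 46 mm long, 16 mm thick, from 54 to 96 mm up. Pinch it from above.
- filter_unit: Worktop water filter, fixed: grey base 118 x 118 x 14 mm, upright white round socket (radius 42 mm, 60 mm tall, open at the top), inlet stub along its +x, bent spout along its -x, both below 45 mm and within 80 mm of the axis. Origin: on the worktop on the socket's axis, z up.
- socket_mouth (a point): Centre of the socket's mouth, 60 mm up, level with the top of its blue lock ring (inner radius 25.5 mm; does not turn by hand). The ring has two opposite slots 14 mm wide, along the unit's +x and -x but off by an unknown angle of up to 0.35 rad either way: find them by feel or sight. A white dot lies 20 deg anticlockwise of each slot, a red dot 40 deg clockwise, at the locked place.
- socket_floor (a point): Top of the free sprung seat, 33 mm up on the axis. Cartridge origin above the worktop: 36 mm with lugs lying on the ring; 33 mm in the slots, touching the seat (4 N, then 0.5 N more per mm); under 21 mm the lugs are clear to turn (10 N; 17 to 19 mm is good); 14 mm cap on ring (14 N); 25 mm locked. Clockwise from above: hard stop 0.79 rad after the slot; anticlockwise is blocked.
- seat (a joint): How far the sprung seat is pressed down, m: 0 free, 0.008 cartridge locked, over 0.012 lugs clear to turn, 0.019 cap on ring. Let go 0.65 to 0.79 rad clockwise of the slot, the spring lifts the lugs 4 mm into their pockets and it is locked; let go earlier, it stays too low or springs out. Delicate: keep the push under 25 N, the twist under 0.6 N m.
- pattern_cup: Chequered tea cup, 65 mm wide, 78 mm tall; bystander. Origin: centre of its underside, z up.
- glass_cup: Small clear drinking glass, 58 mm wide, 70 mm tall; bystander. Origin: centre of its underside, z up.
- black_cup: Small black tumbler, 60 mm wide, 58 mm tall; bystander. Origin: centre of its underside, z up.
- rice_bowl: Upturned pale rice bowl, 109 mm wide, 55 mm tall; bystander. Origin: centre of its underside, z up.
There are look-alikes about, which are no part of the job. What is shaped like the cartridge but green or orange is not meant.

How it is judged:
On the way:
1. the cartridge is pushed in, its lugs below the lock ring (horizontal distance between cartridge and filter_unit below 0.006 m and z of cartridge in the frame of filter_unit between 0.008 and 0.0225 m), for 0.1 s.
At the end, for the whole second after the job is handed in: The cartridge is locked in the filter unit: upright (within 0.09 rad), on the socket's axis within 5 mm, its origin 23.5 to 27.5 mm above the unit's origin (sprung up into the locking pockets), at rest and let go (horizontal distance between cartridge and filter_unit below 0.005 m and z of cartridge in the frame of filter_unit between 0.0235 and 0.0275 m and angle between cartridge's own z axis and vertical below 0.09 rad and linear speed of cartridge below 0.02 m/s and contact force between the fingers and cartridge below 0.1 N); the robot touches nothing.
It fails at once if the cartridge is forced: it presses on the filter unit (lock ring and spring seat included) with more than 80 N (contact force between cartridge and filter_unit above 80 N).
It fails at once if a cup or the bowl is shifted by more than 25 mm (distance of any of pattern_cup, glass_cup, black_cup, rice_bowl from where it was at the start of the episode above 0.025 m).
It also fails if it takes over 64 s, if anything falls off the work surface, if the arm or the gripper's body presses on something with over 40 N, if the wrist force passes 120 N, or if a joint passes its speed limit or range.

## Working session

There is one attempt and no reset: what is moved stays moved. The work goes in short steps, Python scripts to look and compute and a shell command to move; the robot and the scene stay as the last step left them, time stands still between calls to the robot, and variables do not carry over. Pictures are saved under pics/ and viewed, about 8 in all and at most 12, crops included, and the job is handed in when it is done.

```bash
ls; mkdir -p pics
python3 - <<'E'
from plant import robot
import cv2,numpy as np
a=robot.read_camera("scene");b=robot.read_camera("side")
cv2.imwrite("pics/scene.png",cv2.resize(a["image"],None,fx=1.42,fy=1.42,interpolation=cv2.INTER_CUBIC))
cv2.imwrite("pics/side.png",cv2.resize(b["image"],None,fx=1.42,fy=1.42,interpolation=cv2.INTER_CUBIC))
cv2.imwrite("raw_scene.png",a["image"]);cv2.imwrite("raw_side.png",b["image"])
np.savez("cams.npz",**{n+k:c[k] for n,c in(("scene",a),("side",b)) for k in("K","R","t")})
for c in(a,b):print(c["K"],c["R"],c["t"],-c["R"].T@c["t"])
print(robot.read_state())
E
```

```text
pics
[[484.94924389   0.         277.02596301]
 [  0.         484.94924389 202.62007018]
 [  0.           0.           1.        ]] [[-0.91048934 -0.41348275  0.00641693]
 [-0.27091943  0.58469762 -0.76467729]
 [ 0.31242891 -0.69796899 -0.64438146]] [0.33818428 0.34551308 0.85311292] [0.13498225 0.53325905 0.81176606]
[[528.47201478   0.         269.10502455]
 [  0.         528.47201478 202.57417534]
 [  0.           0.           1.        ]] [[ 9.41265192e-01 -3.37667323e-01  7.85527247e-04]
 [-1.79320418e-01 -5.01833455e-01 -8.46172187e-01]
 [ 2.86118901e-01  7.96331565e-01 -5.32909010e-01]] [-0.53433481  0.03758834  1.2116445 ] [ 0.16301673 -1.12643508  0.67792221]
{'t': 0.1, 'q': array([-1.41636216e+00,  1.31078127e-01,  1.48913234e+00, -1.57663231e-05,
        1.52297561e+00, -8.54062058e-02]), 'dq': array([-8.94756319e-04, -1.60526859e-03, -1.67652334e-03,  4.45420925e-05,
       -4.73756718e-04, -2.01178420e-03]), 'joint_torque': array([ 4.15065433e-04, -5.61344755e+01, -4.93095052e+01,  7.69213820e-02,
        2.91385897e-02, -7.78306298e-05]), 'tool_pos': array([ 0.1424656 , -0.58233927,  0.21771771]), 'orientation': array([-3.11744968e+00, -3.75648794e-01,  1.11034608e-04]), 'force': array([-0.36780552,  0.02357397,  0.72669314]), 'wrist_torque': array([-0.02491067, -0.02341974,  0.02619906]), 'opening': 0.09305886748657753}
```

View pics/scene.png

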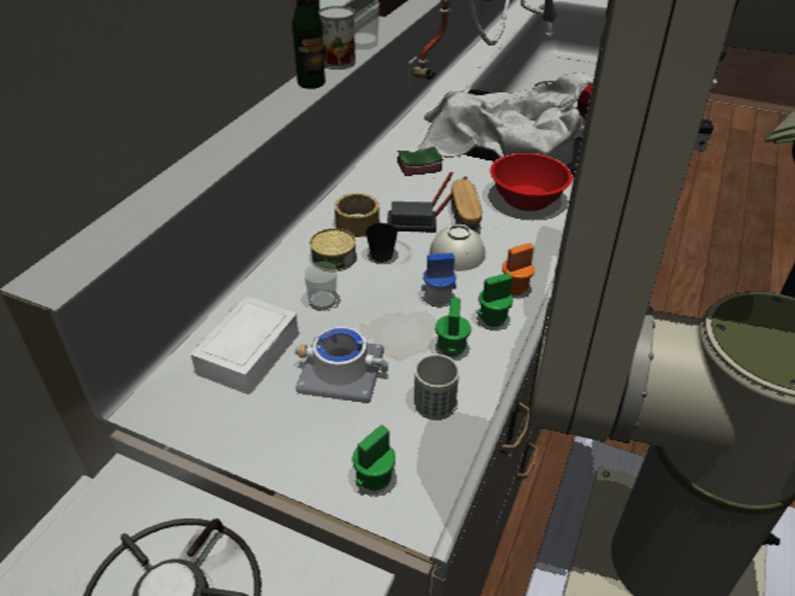

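View pics/side.png

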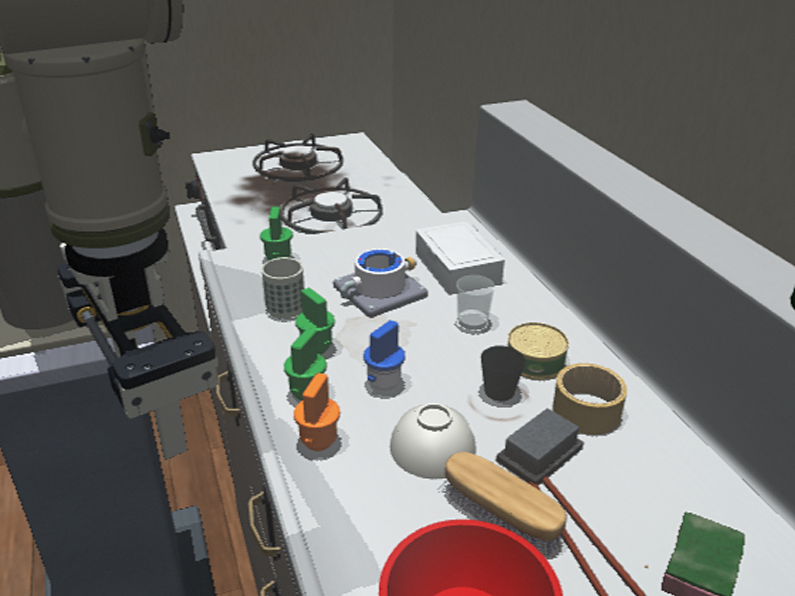

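The blue-capped cartridge is at scene (440,278) and side (384,357). Green look-alikes are at scene (454,335), (495,300) and (375,460), with an orange one at (518,268). Only the blue one with the white barrel fits. The filter unit is at scene (340,355) and side (380,275). I'll confirm with enlarged crops.

Run:
```python
import cv2,numpy as np
a=cv2.imread("raw_scene.png");b=cv2.imread("raw_side.png")
def c(im,u,v,w=80,h=60):return cv2.resize(im[v:v+h,u:u+w],(400,300),interpolation=cv2.INTER_CUBIC)
# origins, scale 5
cv2.imwrite("pics/crops.png",np.vstack([np.hstack([c(a,270,165),c(a,200,223)]),np.hstack([c(b,230,220),c(b,230,165)])]))
```

```text
(no output)
```

View pics/crops.png

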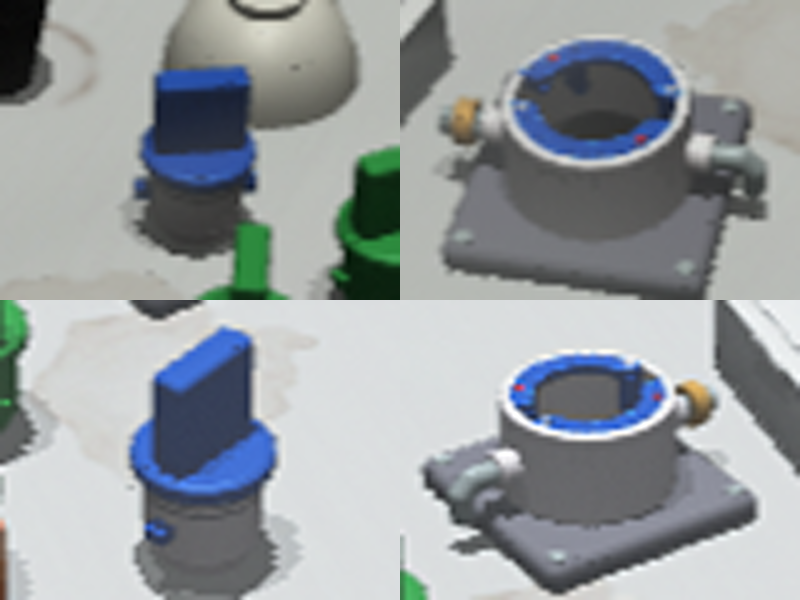

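The crops confirm it: blue cap, bar and lugs on a pale barrel. Red dots on the ring show at crop (553,58) and (640,139) in the scene view, and (519,387) and (656,397) in the side view.

```bash
cat > h.py <<'E'
import numpy as np
from scipy.spatial.transform import Rotation as Rn
C=np.load("cams.npz")
def onz(n,u,v,z):
    R,t=C[n+"R"],C[n+"t"];d=R.T@np.linalg.solve(C[n+"K"],[u,v,1]);o=-R.T@t
    return (o+d*(z-o[2])/d[2])
O={"cs":("scene",270,165,0,0),"us":("scene",200,223,400,0),"ci":("side",230,220,0,300),"ui":("side",230,165,400,300)}
def P(k,x,y,z):
    n,u,v,x0,y0=O[k];return onz(n,u+(x-x0+.5)/5-.5,v+(y-y0+.5)/5-.5,z)[:2]
E
python3 - <<'E'
from h import *
ang=lambda a,b:np.degrees(np.arctan2(*(b-a)[::-1]))%180
A=[P("cs",*p,.096) for p in((155,75),(247,68),(249,86),(157,93))]
B=[P("ci",*p,.096) for p in((155,378),(225,328),(252,340),(180,392))]
for Q in(A,B):print("bar",np.mean(Q,0),ang(Q[0],Q[1]),ang(Q[3],Q[2]),np.linalg.norm(Q[0]-Q[1]),np.linalg.norm(Q[1]-Q[2]))
print("cap",P("cs",199,155,.054),P("ci",203,450,.054))
print("sock",P("us",595.5,101,.06),P("ui",588.5,393.5,.06))
for k,r in(("us",((553,58),(640,139))),("ui",((519,387),(656,397)))):
    a,b=[P(k,*p,.06) for p in r];print("red",a,b,(a+b)/2,ang(a,b),np.linalg.norm(a-b))
for k,r in(("us",((668,90),(522,105))),):
    a,b=[P(k,*p,.06) for p in r];print("white",a,b,(a+b)/2,ang(a,b))
print("unit x",ang(P("us",700,150,.035),P("us",490,120,.035)), "edge",ang(P("us",447,262,.014),P("us",695,290,.014)), ang(P("ui",428,465,.014),P("ui",550,583,.014)))
E
```

```text
bar [ 0.4435973  -0.35068013] 31.99288988957204 31.920603330741557 0.04549407514959477 0.014353114423587957
bar [ 0.44281595 -0.35451199] 31.435803075297468 31.25475715987194 0.04248165639510653 0.013104110263709143
cap [ 0.4409804  -0.34561909] [ 0.44216172 -0.35605007]
sock [ 0.519162   -0.12149219] [ 0.51926356 -0.12236633]
red [ 0.54906359 -0.13754276] [ 0.4909548 -0.1090591] [ 0.5200092  -0.12330093] 153.88691054575457 0.06471437836101175
red [ 0.49068019 -0.10572585] [ 0.54772219 -0.1359727 ] [ 0.51920119 -0.12084927] 152.06497067638807 0.06456517851863319
white [ 0.49342278 -0.14091531] [ 0.54713543 -0.10585067] [ 0.52027911 -0.12338299] 33.137268831273424
unit x 13.648144093821832 edge 16.39733060994837 101.12029176127751
```

```bash
python3 - <<'E'
from h import *
for n,p in(("g1",(455,305)),("g2",(497,283)),("or",(520,250))):print(n,onz("scene",p[0]/1.42,p[1]/1.42,.096)-[.443,-.3525,0])
E
python3 -m inch '[[[3.46,-1.52,0,0,0,-3.6,0],[3.46,-1.52,0,0,0,-3.6,0],[3.46,-1.52,0,0,0,-3.6,0],[3.46,-1.52,0,0,0,-3.6,0],[3.46,-1.52,0,0,0,-3.5,0]]]'
```

```text
g1 [-0.06602221  0.10812829  0.096     ]
g2 [-0.10918582  0.02864763  0.096     ]
or [-0.11774235 -0.07368192  0.096     ]
t: 0.6
tool_pos: [0.2772, -0.4492, 0.2181]
orientation: [-3.021, -0.86, 0.0]
force: [0.6, 0.6, 0.6]
opening: 0.0574
```

```bash
cat >> h.py <<'E'
from plant import robot
def st():
    s=robot.read_state();R=Rn.from_rotvec(s["orientation"]).as_matrix();return s,np.array(s["tool_pos"]),R
def rel(x,y,z,barang):
    s,p,R=st();d=R.T@(np.array([x,y,z])-p)*100
    a=np.degrees(np.arctan2(R[1,0],R[0,0]))
    print("t",round(s["t"],2),"tcp",p.round(4),"tilt",np.degrees(R[:2,2]).round(2),"xang",a.round(2),"move cm",d.round(2),"tool z turn",round(a-barang,2),"F",np.round(s["force"],2),"M",np.round(s["wrist_torque"],3),"op",round(s["opening"],4),"q6",round(s["q"][5],2))
E
python3 -m inch '[[[0,0,0,0,0,0,0],[0,0,0,0,0,0,0]]]'; python3 -c "
from h import *
rel(.443,-.3525,.2177,31.6)"
```

```text
t: 0.8
tool_pos: [0.2767, -0.4501, 0.2185]
orientation: [-3.022, -0.858, 0.001]
force: [0.4, -0.1, 0.0]
opening: 0.0472
t 0.8 tcp [ 0.2767 -0.4501  0.2185] tilt [-0.02 -0.  ] xang 31.71 move cm [19.27  0.44  0.07] tool z turn 0.11 F [ 0.44 -0.11  0.04] M [ 0.061 -0.013 -0.057] op 0.0472 q6 -0.1
```

```bash
python3 -m inch '[[[4.8,0.11,0.4,0,0,0,0],[4.8,0.11,0.4,0,0,0,0],[4.8,0.11,0.4,0,0,0,0],[4.87,0.11,0.4,0,0,0,0],[0,0,0,0,0,0,0]]]'
python3 - <<'E'
from h import *
import cv2
rel(.443,-.3525,.061,31.6)
s,p,R=st();c=robot.read_camera("wrist");np.savez("w1.npz",K=c["K"],T=c["tool_from_camera"],p=p,R=R)
cv2.imwrite("pics/w1.png",cv2.resize(c["image"],None,fx=1.42,fy=1.42,interpolation=cv2.INTER_CUBIC));print(c["tool_from_camera"])
E
```

```text
t: 1.3
tool_pos: [0.446, -0.3508, 0.2014]
orientation: [-3.02, -0.86, -0.001]
force: [-0.8, -0.7, 0.6]
opening: 0.0467
t 1.3 tcp [ 0.446  -0.3508  0.2014] tilt [0.02 0.11] xang 31.8 move cm [-3.600e-01  1.000e-02  1.404e+01] tool z turn 0.2 F [-0.82 -0.71  0.63] M [-0.021  0.032 -0.023] op 0.0467 q6 0.26
[[ 1.06433347e-04 -9.61265317e-01 -2.75624706e-01  7.81995598e-02]
 [ 9.99999974e-01  1.58542323e-04 -1.66777114e-04 -9.61725392e-04]
 [ 2.04015237e-04 -2.75624681e-01  9.61265309e-01 -1.65962600e-01]
 [ 0.00000000e+00  0.00000000e+00  0.00000000e+00  1.00000000e+00]]
```

View pics/w1.png

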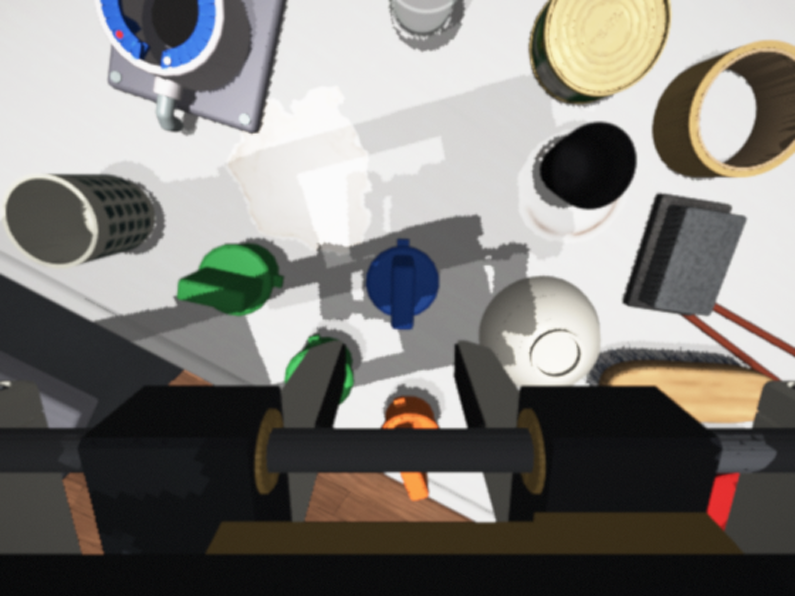

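Blue bar in line with the jaws: bar at (403,255–328), cap centre (403,282). The socket ring is visible at upper left.

```bash
cat >> h.py <<'E'
def won(f,u,v,z):
    w=np.load(f);T=w["T"];d=w["R"]@T[:3,:3]@np.linalg.solve(w["K"],[(u+.5)/1.42-.5,(v+.5)/1.42-.5,1]);o=w["p"]+w["R"]@T[:3,3]
    return (o+d*(z-o[2])/d[2])
E
python3 - <<'E'
from h import *
R=np.load("w1.npz")["R"]
e=won("w1.npz",402,328,.096);print("bar end->centre",e+R[:,0]*.023)
print("cap",[won("w1.npz",x,y,.054) for x,y in((366,282),(439,282))])
print("cap mid",won("w1.npz",402.5,282,.054));print("bar left/right", [R.T@(won("w1.npz",x,y,.096)-[.443,-.3525,.096]) for x,y in((391,325),(413,325))])
E
```

```text
bar end->centre [ 0.44621532 -0.35123349  0.09602931]
cap [array([ 0.43088452, -0.3281918 ,  0.054     ]), array([ 0.46059543, -0.37604409,  0.054     ])]
cap mid [ 0.44574229 -0.35212167  0.054     ]
bar left/right [array([-1.74094061e-02, -6.95610327e-03, -1.15465860e-05]), array([-1.73982075e-02,  8.18437088e-03, -3.46972069e-05])]
```

```bash
python3 -m inch '[[[-0.16,0.07,3,0,0,0.2,0],[0,0,3,0,0,0,0],[0,0,3,0,0,0,0],[0,0,3,0,0,0,0],[0,0,2.0,0,0,0,0]]]' 25; python3 -m inch '[[[0,0,0,0,0,0,0.4],[0,0,0,0,0,0,1],[0,0,0,0,0,0,1],[0,0,0,0,0,0,1],[0,0,0,0,0,0,1]]]' 25;python3 -c "
from h import *
rel(.445,-.352,.061,31.6)"
```

```text
t: 1.85
tool_pos: [0.4391, -0.3558, 0.0601]
orientation: [-3.023, -0.846, 0.003]
force: [-0.7, -0.4, 0.5]
opening: 0.0466
t: 2.35
tool_pos: [0.4426, -0.3557, 0.0644]
orientation: [3.022, 0.85, 0.002]
force: [-0.4, -0.8, 5.2]
opening: 0.0157
t 2.35 tcp [ 0.4426 -0.3557  0.0644] tilt [ 0.11 -0.12] xang 31.44 move cm [ 0.4  -0.19  0.34] tool z turn -0.16 F [-0.42 -0.85  5.19] M [-0.124  0.216  0.002] op 0.0157 q6 0.26
```

```bash
python3 -m inch '[[[0,0,0,0,0,0,1],[0,0,0,0,0,0,1],[0,0,0,0,0,0,1]]]';python3 -m inch '[[[0,0,-1,0,0,0,1],[0,0,-2,0,0,0,1],[0,0,-3,0,0,0,1],[0,0,-4,0,0,0,1],[0,0,0,0,0,0,1]]]';python3 -m inch '[[[0,0,-2,0,0,0,1],[0,0,0,0,0,0,1],[0,0,0,0,0,0,1]]]'; python3 -c "
from h import *
rel(.519,-.122,.185,13)"
```

```text
t: 2.65
tool_pos: [0.4426, -0.3556, 0.0644]
orientation: [3.021, 0.851, 0.002]
force: [-1.2, 0.1, 6.4]
opening: 0.0157
t: 3.15
tool_pos: [0.4445, -0.357, 0.1698]
orientation: [3.016, 0.849, 0.008]
force: [1.5, -1.5, -1.0]
opening: 0.0161
t: 3.45
tool_pos: [0.4418, -0.3545, 0.1823]
orientation: [3.024, 0.851, 0.0]
force: [-1.1, -1.4, -2.5]
opening: 0.0157
t 3.45 tcp [ 0.4418 -0.3545  0.1823] tilt [ 0.01 -0.  ] xang 31.45 move cm [ 18.72 -15.81  -0.27] tool z turn 18.45 F [-1.12 -1.36 -2.52] M [-0.035  0.002 -0.044] op 0.0157 q6 0.26
```

```bash
python3 -m inch '[[[2,-1.7,0,0,0,0,1],[3,-2.5,0,0,0,0,1],[3,-2.5,0,0,0,0,1],[3,-2.5,0,0,0,0,1],[3,-2.5,0,0,0,0,1]]]';python3 -m inch '[[[3,-2.5,0,0,0,0,1],[1.72,-1.61,0,0,0,0,1],[0,0,0,0,0,6,1],[0,0,0,0,0,6,1],[0,0,0,0,0,6.4,1]]]';python3 -m inch '[[[0,0,0,0,0,0,1],[0,0,0,0,0,0,1],[0,0,0,0,0,0,1],[0,0,0,0,0,0,1]]]'
python3 - <<'E'
from h import *
import cv2
rel(.519,-.122,.185,13)
s,p,R=st();c=robot.read_camera("wrist");np.savez("w2.npz",K=c["K"],T=c["tool_from_camera"],p=p,R=R)
cv2.imwrite("pics/w2.png",cv2.resize(c["image"],None,fx=1.42,fy=1.42,interpolation=cv2.INTER_CUBIC))
a=robot.read_camera("scene");b=robot.read_camera("side")
def pr(n,X):
    q=C[n+"K"]@(C[n+"R"]@X+C[n+"t"]);return q[:2]/q[2]
q=p+[0,0,-.05]
ims=[]
for n,c in(("scene",a),("side",b)):
    u,v=pr(n,q).astype(int);u0,v0=u-40,v-50;print(n,u0,v0)
    ims.append(cv2.resize(c["image"][v0:v0+120,u0:u0+80],(400,600),interpolation=cv2.INTER_CUBIC))
cv2.imwrite("pics/hang.png",np.hstack(ims))
E
```

```text
t: 3.95
tool_pos: [0.4996, -0.18, 0.1808]
orientation: [-3.023, -0.85, 0.003]
force: [0.1, 0.4, -2.1]
opening: 0.0157
t: 4.45
tool_pos: [0.5182, -0.1213, 0.1807]
orientation: [-3.121, -0.351, 0.004]
force: [-0.3, 0.4, -2.4]
opening: 0.0154
t: 4.85
tool_pos: [0.5189, -0.1221, 0.1824]
orientation: [-3.121, -0.359, 0.001]
force: [0.2, 0.4, -1.8]
opening: 0.0158
t 4.85 tcp [ 0.5189 -0.1221  0.1824] tilt [-0.02  0.01] xang 13.12 move cm [ 0.01 -0.01 -0.26] tool z turn 0.12 F [ 0.19  0.43 -1.79] M [-0.013 -0.019 -0.028] op 0.0158 q6 1.01
scene 197 168
side 227 105
```

View pics/w2.png

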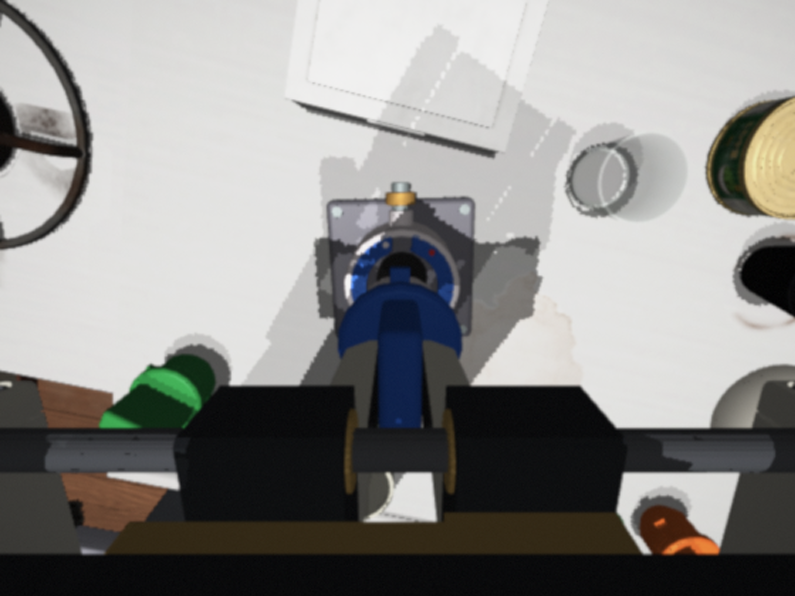

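View pics/hang.png

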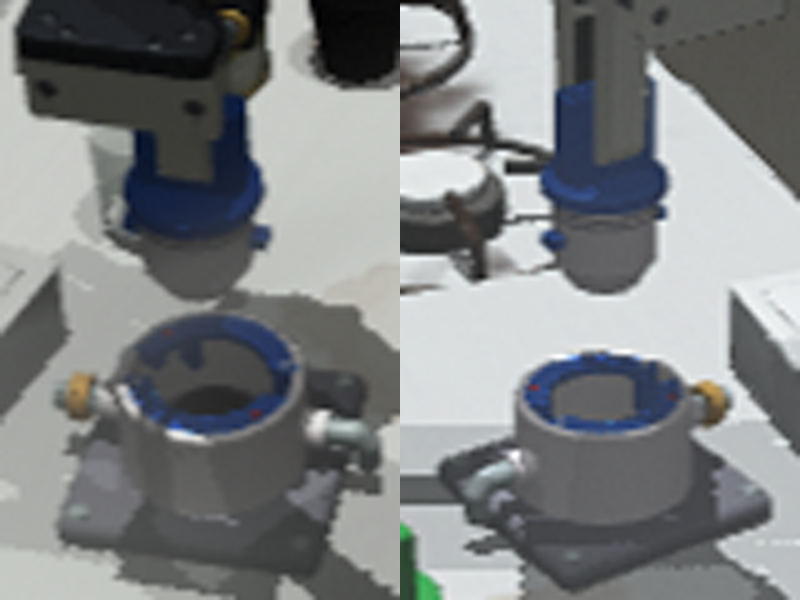

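```bash
cat >> h.py <<'E'
def fromu(us,ui,z):
    A=[];b=[]
    for n,u in(("scene",us),("side",ui)):
        K,R,t=C[n+"K"],C[n+"R"],C[n+"t"];k=(u-K[0,2])/K[0,0]
        r=R[0]-k*R[2];A.append(r[:2]);b.append(-(t[0]-k*t[2])-r[2]*z)
    return np.linalg.solve(A,b)
px=lambda x,x0,u0:u0+(x-x0+.5)/5-.5
E
python3 - <<'E'
from h import *
c=fromu(px(194.5,0,197),px(604.5,400,227),.171);n=fromu(px(195,0,197),px(605,400,227),.125)
s=fromu(px(208,0,197),px(609,400,227),.055);s2=fromu(px(595.5,400,200),px(588.5,400,230),.055)
s,s2=s,s2
w=np.load("w2.npz");R=w["R"]
for k,v in(("cap",c),("nose",n),("sock",s),("sock first",s2)):print(k,v.round(4),"in tool mm",(R[:2,:2].T@(v-w["p"][:2])*1000).round(1))
# wrist: socket from base corner pixels, cap edges
cor=[won("w2.npz",x,y,.06)[:2] for x,y in((347,285),(461,285))];print(cor,np.mean(cor,0))
b=[won("w2.npz",x,y,.014)[:2] for x,y in((328,201),(473,198))];print("base back edge ang",np.degrees(np.arctan2(*(b[1]-b[0])[::-1])))
print("inlet", won("w2.npz",401,198,.035))
print("cap y",[(R.T@(won("w2.npz",x,330,.171)-w["p"])*1000).round(1) for x in(338,462)])
E
```

```text
cap [ 0.5205 -0.1206] in tool mm [ 1.9 -1.1]
nose [ 0.5215 -0.1182] in tool mm [ 3.4 -3.2]
sock [ 0.5216 -0.1233] in tool mm [2.4 1.8]
sock first [ 0.5195 -0.1217] in tool mm [ 0.7 -0.3]
[array([ 0.51260183, -0.08364898]), array([ 0.53103116, -0.16261969])] [ 0.5218165  -0.12313434]
base back edge ang -75.71406318151048
inlet [ 0.5788648  -0.10765331  0.035     ]
cap y [array([ 10.6, -29.2,  11.4]), array([10.6, 26.7, 11.4])]
```

```bash
python3 -m inch '[[[-0.1,0.1,1.5,0,0,0.1,1],[0,0,1.5,0,0,0,1],[0,0,1.5,0,0,0,1],[0,0,1.3,0,0,0,1],[0,0,0,0,0,0,1]]]' 40; python3 -m inch '[[[0,0,0,0,0,0,1],[0,0,0.5,0,0,0,1],[0,0,0.3,0,0,0,1],[0,0,0,0,0,0,1],[0,0,0,0,0,0,1]]]';python3 -c "
from h import *
rel(.519,-.122,.100,13)"
```

```text
t: 5.5
tool_pos: [0.5162, -0.1226, 0.1211]
orientation: [-3.119, -0.354, 0.008]
force: [-1.1, 0.3, -2.8]
opening: 0.0156
t: 6.0
tool_pos: [0.5184, -0.1233, 0.1168]
orientation: [3.121, 0.354, 0.0]
force: [-0.9, 0.0, -2.9]
opening: 0.0158
t 6.0 tcp [ 0.5184 -0.1233  0.1168] tilt [ 0.01 -0.01] xang 12.94 move cm [ 0.09 -0.12  1.68] tool z turn -0.06 F [-0.89  0.01 -2.92] M [-0.03   0.024 -0.03 ] op 0.0158 q6 1.02
```

```bash
for i in 1; do python3 -m inch '[[[0,0,0.3,0,0,0,1],[0,0,0.2,0,0,0,1],[0,0,0.1,0,0,0,1],[0,0,0,0,0,0,1],[0,0,0,0,0,0,1]]]';done; python3 -c "
from h import *
rel(.519,-.122,.100,13)"; python3 -m inch '[[[0,0,0.2,0,0,0,1],[0,0,0.2,0,0,0,1],[0,0,0.1,0,0,0,1],[0,0,0,0,0,0,1],[0,0,0,0,0,0,1]]]'; python3 -c "
from h import *
rel(.519,-.122,.100,13)"
```

```text
t: 6.5
tool_pos: [0.5183, -0.1233, 0.1106]
orientation: [-3.122, -0.354, 0.0]
force: [0.1, -0.1, -2.6]
opening: 0.0159
t 6.5 tcp [ 0.5183 -0.1233  0.1106] tilt [-0.01  0.  ] xang 12.94 move cm [ 0.1  -0.11  1.06] tool z turn -0.06 F [ 0.14 -0.07 -2.59] M [ 0.064  0.059 -0.033] op 0.0159 q6 1.02
t: 7.0
tool_pos: [0.5182, -0.1233, 0.1056]
orientation: [-3.121, -0.354, 0.0]
force: [-0.3, 0.3, -1.8]
opening: 0.0157
t 7.0 tcp [ 0.5182 -0.1233  0.1056] tilt [-0.01  0.  ] xang 12.94 move cm [ 0.1  -0.11  0.56] tool z turn -0.06 F [-0.26  0.27 -1.79] M [-0.01   0.034  0.026] op 0.0157 q6 1.02
```

```bash
for i in 1 ; do python3 -m inch '[[[0,0,0.2,0,0,0,1],[0,0,0.1,0,0,0,1],[0,0,0.1,0,0,0,1],[0,0,0,0,0,0,1],[0,0,0,0,0,0,1]]]';done;  python3 -m inch '[[[0,0,0.1,0,0,0,1],[0,0,0.1,0,0,0,1],[0,0,0,0,0,0,1],[0,0,0,0,0,0,1]]]'; python3 -c "
from h import *
rel(.519,-.122,.100,13)"
```

```text
t: 7.5
tool_pos: [0.5183, -0.1233, 0.1016]
orientation: [-3.122, -0.354, 0.0]
force: [-0.6, 0.6, -2.0]
opening: 0.0159
t: 7.9
tool_pos: [0.5182, -0.1233, 0.0996]
orientation: [-3.122, -0.354, 0.0]
force: [0.2, 0.3, -2.9]
opening: 0.0158
t 7.9 tcp [ 0.5182 -0.1233  0.0996] tilt [-0.01  0.  ] xang 12.94 move cm [ 0.1  -0.11 -0.04] tool z turn -0.06 F [ 0.18  0.34 -2.95] M [-0.023 -0.022  0.001] op 0.0158 q6 1.02
```

```bash
python3 -m inch '[[[0,0,0.1,0,0,0,1],[0,0,0.1,0,0,0,1],[0,0,0,0,0,0,1],[0,0,0,0,0,0,1]]]';  python3 -m inch '[[[0,0,0.1,0,0,0,1],[0,0,0.1,0,0,0,1],[0,0,0,0,0,0,1],[0,0,0,0,0,0,1]]]'; python3 -c "
from h import *
rel(.519,-.122,.100,13)"
```

```text
t: 8.3
tool_pos: [0.5182, -0.1233, 0.0976]
orientation: [-3.122, -0.354, 0.0]
force: [0.1, -0.2, -2.1]
opening: 0.0155
t: 8.7
tool_pos: [0.5184, -0.1233, 0.0959]
orientation: [3.121, 0.354, 0.0]
force: [-0.3, 0.1, 2.1]
opening: 0.0158
t 8.7 tcp [ 0.5184 -0.1233  0.0959] tilt [ 0.02 -0.01] xang 12.94 move cm [ 0.09 -0.12 -0.41] tool z turn -0.06 F [-0.28  0.14  2.09] M [0.13  0.307 0.069] op 0.0158 q6 1.02
```

```bash
python3 -m inch '[[[0,0,0.1,0,0,0,1],[0,0,0.1,0,0,0,1],[0,0,0,0,0,0,1],[0,0,0,0,0,0,1]]]'; python3 -c "
from h import *
rel(.519,-.122,.100,13)"
```

```text
t: 9.1
tool_pos: [0.5184, -0.1233, 0.0937]
orientation: [3.121, 0.354, 0.0]
force: [-0.5, 0.4, 2.7]
opening: 0.0159
t 9.1 tcp [ 0.5184 -0.1233  0.0937] tilt [ 0.01 -0.  ] xang 12.94 move cm [ 0.09 -0.12 -0.63] tool z turn -0.06 F [-0.46  0.37  2.7 ] M [ 0.135  0.279 -0.033] op 0.0159 q6 1.02
```

Springy 0.5 N/mm: the lugs dropped straight through the slots (seat contact at TCP z≈0.096). Pushing in.

```bash
python3 -m inch '[[[0,0,0.15,0,0,0,1],[0,0,0.15,0,0,0,1],[0,0,0.15,0,0,0,1],[0,0,0.15,0,0,0,1],[0,0,0,0,0,0,1]]]' 50; python3 -m inch '[[[0,0,0.2,0,0,0,1],[0,0,0.2,0,0,0,1],[0,0,0.2,0,0,0,1],[0,0,0,0,0,0,1],[0,0,0,0,0,0,1]]]'; python3 -c "
from h import *
rel(.519,-.122,.081,13)"
```

```text
t: 9.6
tool_pos: [0.5185, -0.1234, 0.0877]
orientation: [3.121, 0.354, 0.001]
force: [-2.5, 1.1, 6.0]
opening: 0.016
t: 10.1
tool_pos: [0.5185, -0.1234, 0.0822]
orientation: [3.121, 0.354, 0.001]
force: [-3.7, 1.4, 8.6]
opening: 0.0154
t 10.1 tcp [ 0.5185 -0.1234  0.0822] tilt [ 0.03 -0.01] xang 12.94 move cm [ 0.08 -0.12  0.12] tool z turn -0.06 F [-3.66  1.42  8.55] M [0.297 0.771 0.023] op 0.0154 q6 1.02
```

```bash
python3 -m inch '[[[-0.05,-0.03,0.1,0,0,0,1],[0,0,0,0,0,0,1],[0,0,0,0,0,0,1]]]'; python3 -c "
from h import *
rel(.519,-.122,.081,13)";python3 -m inch '[[[0,0,0,0,0,3,1],[0,0,0,0,0,3,1],[0,0,0,0,0,3,1],[0,0,0,0,0,0,1],[0,0,0,0,0,0,1]]]'; python3 -c "
from h import *
rel(.519,-.122,.081,-28)"
```

```text
t: 10.4
tool_pos: [0.5184, -0.1233, 0.0816]
orientation: [3.121, 0.354, 0.002]
force: [-2.6, 0.9, 9.3]
opening: 0.0157
t 10.4 tcp [ 0.5184 -0.1233  0.0816] tilt [ 0.09 -0.03] xang 12.94 move cm [ 0.09 -0.12  0.06] tool z turn -0.06 F [-2.58  0.94  9.26] M [0.266 0.59  0.049] op 0.0157 q6 1.02
t: 10.9
tool_pos: [0.5189, -0.1235, 0.0818]
orientation: [3.139, 0.108, 0.004]
force: [-1.0, 0.3, 9.7]
opening: 0.0156
t 10.9 tcp [ 0.5189 -0.1235  0.0818] tilt [ 0.14 -0.04] xang 3.93 move cm [ 0.02 -0.15  0.08] tool z turn 31.93 F [-1.01  0.3   9.72] M [ 0.19   0.225 -0.018] op 0.0156 q6 1.17
```

```bash
python3 -m inch '[[[0,0,0.03,0,0,4,1],[0,0,0,0,0,4,1],[0,0,0,0,0,4,1],[0,0,0,0,0,0,1],[0,0,0,0,0,0,1]]]'; python3 -c "
from h import *
rel(.519,-.122,.081,-28)";python3 -m inch '[[[0,0,0,0,0,4,1],[0,0,0,0,0,4,1],[0,0,0,0,0,4,1],[0,0,0,0,0,0,1],[0,0,0,0,0,0,1]]]'; python3 -c "
from h import *
rel(.519,-.122,.081,-28)"
```

```text
t: 11.4
tool_pos: [0.5189, -0.1234, 0.0815]
orientation: [3.133, -0.221, 0.004]
force: [-1.3, 1.4, 9.5]
opening: 0.0158
t 11.4 tcp [ 0.5189 -0.1234  0.0815] tilt [ 0.14 -0.03] xang -8.07 move cm [-0.01 -0.14  0.05] tool z turn 19.93 F [-1.33  1.37  9.49] M [ 0.189  0.184 -0.076] op 0.0158 q6 1.38
t: 11.9
tool_pos: [0.5189, -0.1234, 0.0815]
orientation: [3.093, -0.548, 0.004]
force: [-1.2, 0.9, 8.1]
opening: 0.0157
t 11.9 tcp [ 0.5189 -0.1234  0.0815] tilt [ 0.15 -0.03] xang -20.08 move cm [-0.04 -0.13  0.05] tool z turn 7.92 F [-1.17  0.88  8.13] M [ 0.303  0.171 -0.068] op 0.0157 q6 1.59
```

```bash
python3 -m inch '[[[0,0,0,0,0,3,1],[0,0,0,0,0,3,1],[0,0,0,0,0,2,1],[0,0,0,0,0,0,1],[0,0,0,0,0,0,1]]]'; python3 -c "
from h import *
rel(.519,-.122,.081,-28)";python3 -m inch '[[[0,0,0,0,0,1,1],[0,0,0,0,0,1,1],[0,0,0,0,0,0,1],[0,0,0,0,0,0,1]]]'; python3 -c "
from h import *
rel(.519,-.122,.081,-28)"
```

```text
t: 12.4
tool_pos: [0.5189, -0.1233, 0.0815]
orientation: [-3.048, 0.762, -0.004]
force: [-1.1, 1.4, 8.7]
opening: 0.0158
t 12.4 tcp [ 0.5189 -0.1233  0.0815] tilt [ 0.15 -0.03] xang -28.06 move cm [-0.05 -0.11  0.05] tool z turn -0.06 F [-1.12  1.39  8.68] M [ 0.401  0.222 -0.045] op 0.0158 q6 1.73
t: 12.8
tool_pos: [0.5189, -0.1233, 0.0815]
orientation: [-3.034, 0.815, -0.004]
force: [-1.0, 1.0, 9.6]
opening: 0.0157
t 12.8 tcp [ 0.5189 -0.1233  0.0815] tilt [ 0.15 -0.03] xang -30.06 move cm [-0.06 -0.12  0.05] tool z turn -2.06 F [-1.01  1.03  9.64] M [0.367 0.215 0.021] op 0.0157 q6 1.77
```

```bash
for a in 1; do python3 -m inch '[[[0,0,0,0,0,1,1],[0,0,0,0,0,0.5,1],[0,0,0,0,0,0,1],[0,0,0,0,0,0,1]]]'; python3 -c "
from h import *
rel(.519,-.122,.081,-28)"; python3 -m inch '[[[0,0,0,0,0,1,1],[0,0,0,0,0,0.5,1],[0,0,0,0,0,0,1],[0,0,0,0,0,0,1]]]'; python3 -c "
from h import *
rel(.519,-.122,.081,-28)";done
```

```text
t: 13.2
tool_pos: [0.5189, -0.1233, 0.0815]
orientation: [-3.023, 0.854, -0.004]
force: [-1.0, 1.4, 8.2]
opening: 0.0157
t 13.2 tcp [ 0.5189 -0.1233  0.0815] tilt [ 0.15 -0.04] xang -31.54 move cm [-0.06 -0.12  0.05] tool z turn -3.54 F [-0.99  1.41  8.22] M [0.314 0.238 0.218] op 0.0157 q6 1.79
t: 13.6
tool_pos: [0.5189, -0.1233, 0.0815]
orientation: [3.012, -0.892, 0.004]
force: [-1.3, 1.5, 8.4]
opening: 0.0159
t 13.6 tcp [ 0.5189 -0.1233  0.0815] tilt [ 0.14 -0.05] xang -33.0 move cm [-0.07 -0.11  0.05] tool z turn -5.0 F [-1.26  1.5   8.41] M [0.325 0.3   0.735] op 0.0159 q6 1.82
```

Stop felt at about −31° (Mz rose to 0.7 N·m). Backing off a little, then letting the spring lift it.

```bash
python3 -m inch '[[[0,0,0,0,0,-2,1],[0,0,0,0,0,-1.5,1],[0,0,0,0,0,0,1],[0,0,-0.1,0,0,0,1],[0,0,-0.1,0,0,0,1]]]'; python3 -m inch '[[[0,0,-0.1,0,0,0,1],[0,0,-0.1,0,0,0,1],[0,0,-0.1,0,0,0,1],[0,0,0,0,0,0,1],[0,0,0,0,0,0,1]]]';python3 -c "
from h import *
rel(.519,-.122,.081,-28)"; python3 -m inch '[[[0,0,-0.1,0,0,0,1],[0,0,-0.1,0,0,0,1],[0,0,0,0,0,0,1],[0,0,0,0,0,0,1]]]';python3 -c "
from h import *
rel(.519,-.122,.081,-28)"
```

```text
t: 14.1
tool_pos: [0.5188, -0.1234, 0.0833]
orientation: [3.038, -0.801, 0.004]
force: [-0.3, 1.3, 6.9]
opening: 0.0157
t: 14.6
tool_pos: [0.5188, -0.1234, 0.0863]
orientation: [-3.038, 0.801, -0.004]
force: [-0.7, 0.4, 7.7]
opening: 0.0155
t 14.6 tcp [ 0.5188 -0.1234  0.0863] tilt [ 0.14 -0.04] xang -29.56 move cm [-0.05 -0.13  0.53] tool z turn -1.56 F [-0.68  0.36  7.75] M [ 0.216  0.095 -0.005] op 0.0155 q6 1.76
t: 15.0
tool_pos: [0.5188, -0.1234, 0.0882]
orientation: [-3.038, 0.801, -0.004]
force: [-0.8, 0.8, 6.8]
opening: 0.0157
t 15.0 tcp [ 0.5188 -0.1234  0.0882] tilt [ 0.13 -0.03] xang -29.56 move cm [-0.05 -0.13  0.72] tool z turn -1.56 F [-0.81  0.83  6.79] M [ 0.133 -0.072 -0.023] op 0.0157 q6 1.76
```

```bash
python3 -m inch '[[[0,0,-0.05,0,0,0,1],[0,0,-0.05,0,0,0,1],[0,0,0,0,0,0,1],[0,0,0,0,0,0,1]]]';python3 -c "
from h import *
rel(.519,-.122,.081,-28)"
```

```text
t: 15.4
tool_pos: [0.5188, -0.1234, 0.089]
orientation: [3.038, -0.802, 0.004]
force: [0.5, 0.3, 5.5]
opening: 0.0156
t 15.4 tcp [ 0.5188 -0.1234  0.089 ] tilt [ 0.13 -0.04] xang -29.56 move cm [-0.05 -0.13  0.8 ] tool z turn -1.56 F [0.5  0.29 5.53] M [ 0.131 -0.119 -0.003] op 0.0156 q6 1.76
```

```bash
python3 -m inch '[[[0,0,-0.05,0,0,0,1],[0,0,-0.05,0,0,0,1],[0,0,0,0,0,0,1],[0,0,0,0,0,0,1]]]';python3 -c "
from h import *
rel(.519,-.122,.081,-28)"
```

```text
t: 15.8
tool_pos: [0.5186, -0.1234, 0.0894]
orientation: [-3.038, 0.802, -0.003]
force: [5.2, -0.7, -1.5]
opening: 0.0157
t 15.8 tcp [ 0.5186 -0.1234  0.0894] tilt [ 0.12 -0.03] xang -29.56 move cm [-0.04 -0.14  0.84] tool z turn -1.56 F [ 5.19 -0.73 -1.47] M [-0.133 -0.98   0.028] op 0.0157 q6 1.76
```

Force fell steeply: the lugs are seated under the pocket roofs. Releasing and retreating.

```bash
python3 -m inch '[[[0,0,0.05,0,0,0,1],[0,0,0,0,0,0,0.5],[0,0,0,0,0,0,0],[0,0,0,0,0,0,0],[0,0,0,0,0,0,0]]]'; python3 -m inch '[[[0,0,-1,0,0,0,0],[0,0,-2,0,0,0,0],[0,0,-3,0,0,0,0],[0,0,-3,0,0,0,0],[0,0,-3,0,0,0,0]]]';python3 -m inch '[[[0,0,0,0,0,0,0],[0,0,0,0,0,0,0],[0,0,0,0,0,0,0]]]'
python3 - <<'E'
from h import *
import cv2
rel(.519,-.122,.2,-28)
a=robot.read_camera("scene");b=robot.read_camera("side")
# crop origins scene(197,200) side(227,140)
cv2.imwrite("pics/end.png",np.hstack([cv2.resize(c["image"][v:v+100,u:u+80],(400,500),interpolation=cv2.INTER_CUBIC) for c,u,v in((a,197,195),(b,227,120))]))
E
```

```text
t: 16.3
tool_pos: [0.5172, -0.123, 0.0884]
orientation: [-3.038, 0.802, 0.002]
force: [-0.4, -1.3, 0.1]
opening: 0.0425
t: 16.8
tool_pos: [0.5176, -0.1231, 0.2108]
orientation: [3.038, -0.801, 0.001]
force: [0.2, 0.0, 0.0]
opening: 0.0468
t: 17.1
tool_pos: [0.5171, -0.1229, 0.2078]
orientation: [-3.038, 0.801, 0.003]
force: [-0.1, -0.2, -0.8]
opening: 0.0463
t 17.1 tcp [ 0.5171 -0.1229  0.2078] tilt [-0.09  0.03] xang -29.56 move cm [ 0.12 -0.17  0.78] tool z turn -1.56 F [-0.12 -0.19 -0.85] M [ 0.088  0.022 -0.02 ] op 0.0463 q6 1.76
```

View pics/end.png

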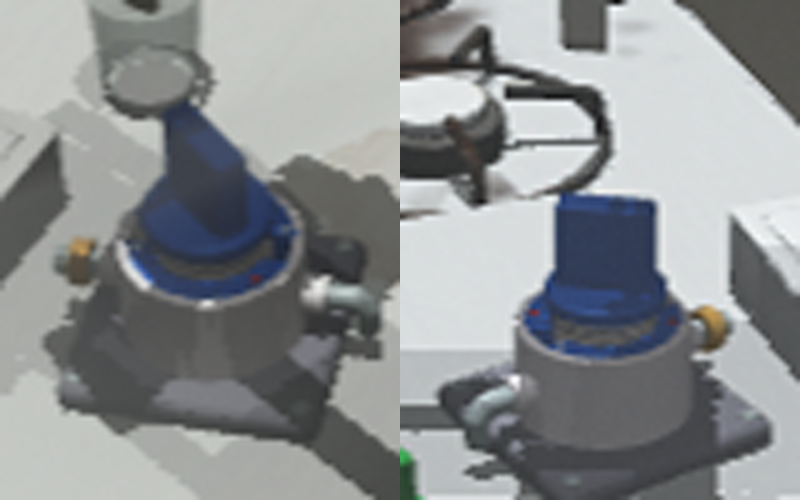

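Run:
```python
from h import *
for z in(.109,.121,.13):print(z,onz("side",227+206/5,120+203/5,z)[:2],onz("scene",197+204/5,195+128/5,z)[:2])
```

```text
0.109 [ 0.52798193 -0.10420338] [ 0.52749778 -0.13776797]
0.121 [ 0.5202839  -0.12576482] [ 0.52079543 -0.12630992]
0.13 [ 0.51451037 -0.1419359 ] [ 0.51576866 -0.11771639]
```

Both views agree on a bar-top height of 0.121 m, so the cartridge origin is at about 25 mm, locked. Handing in.

```bash
python3 -c "
from plant import robot
print(robot.close_job())"
```

```text
the job is handed in; nothing more can be done
None
```

The blue cartridge is in the filter unit and, by my last checks, locked. I handed the job in at about t = 17 s.

- **Fit:** I picked it up by its bar and set it to the slot angle read from the ring's dots. The lugs dropped in at the first touch, and I pushed in to about 18 mm with a measured spring force of about 11 N. I turned it clockwise until the stop was felt, about 44° on, and backed off about 1.5° short of it. Then I let the spring lift it until the lugs met the pocket roofs, and released it.
- **Last checks:** Both outside cameras put the bar top at about 121 mm, so the origin is near 25 mm. They place it at about (0.520, −0.126), within about 4 mm of the socket axis as measured earlier; the cameras are only good to about 2 mm. The cartridge stands upright and the gripper is clear about 12 cm above.
- **What went over:** The twist briefly reached about 0.73 N·m at the stop, above the advised 0.6. The push stayed well under 25 N.
- **Disagreement and gaps:** The wrist and outside cameras differed by up to 3 mm along the bar, so I centred the last part by feel. I did not measure the cups and bowl again afterwards. The arm carried the cartridge above them, and I noticed no unexpected contact force.

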